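# Set the blank selector and fill the dowel feeder

### The arm

A 6-joint arm with a two-finger parallel gripper is mounted at the origin on the work surface. World frame = base frame: x ahead of the robot, y to its left, z up, the work surface at z = 0. Lengths are in m, angles in rad, forces in N, time in s.
With the tool pointing down it reaches from about 0.4 to 0.825 m from the base axis. Payload 7 kg.
Tool frame: the origin (TCP) lies midway between the tips of the shut fingers; the grasp point (between the pads) lies 19 mm behind it (robot.grasp_offset is the distance from the TCP to the grasp point, in m); z points along the fingers, y is the line along which they close (so a half turn about z gives the same grasp; the last joint's range is limited). The gripper opens to 85 mm and grips with 20 to 120 N. Pads are 22 mm wide; open, the fingers measure 114 mm over their backs; the gripper's body (76 mm by 85 mm) begins 54 mm behind the grasp point. The pads swing forward as they close: fully open they stand 13 mm farther back than shut.
Start: joints at [-0.92, 0.359, 0.012, 0, -1.224, -0.288], TCP at [0.24, -0.631, 0.231] pointing down, gripper open.
Joint ranges: [-3.07, 3.07], [-1.43, 2.12], [-1.02, 1.25], [-3.03, 1.67], [-3.05, -0], [-3.03, 3.03]. Speed limits (rad/s): [2.39, 2.39, 3.01, 3.14, 3.14, 3.14].

### API

Orientations are given as a unit quaternion [x, y, z, w].
In Python, from rig import robot, optics, ticket, nets gives the robot as it stands.
- The arm moves only by the tool apply_moves, never from a script. Its argument "plan" is a list that holds one entry, the list of rows, each a list of 7 numbers: the closure, from 0 (fully open) to 1 (shut), then the shift along the tool's x, y, z in cm, then the turn, a rotation vector about the tool's x, y, z in rad. In form: [[[jaw, dx, dy, dz, ax, ay, az], ...]]. A call has 1 to 12 rows; each row shifts and turns the commanded pose from where the row before left it, along the tool's axes as they then stand; what a row does not reach is not made up. A row lasts 1/10 s, in which the tool goes at most 50 mm and 8.59 degrees, less where a joint would pass 70% of its speed; a pose out of reach is approached as far as the arm can. A call is refused whole if a number of a shift passes 5 or a number of a turn 0.15, either way. A call with a gripper value outside its range is refused whole. The fingers move at their own pace and stop on an object; the grip force is fixed at half the most. Time passes only in rows, so rows that do not move let the fingers close. It gives the time, the measured TCP pose, the force, the opening and the grip force at its end, in the units of the state.
- robot.get_obs(): the state, without advancing time (a new reading comes with each control period).
- optics.capture(name): name is "scene" or "side" or "wrist"; returns (picture, depth): 384x512x3 uint8, blue, green, red; 384x512 float32, m along the optical axis (not along the pixel's ray), 0 where there is no reading.
- optics.camera_model(name): a dict with "camera_matrix" (3x3 intrinsics, pixels), "R" (3x3) and "t" (3): a world point X has camera coordinates R X + t. Camera axes: x right, y down, z forward; pixel columns grow to the right and rows downward; lengths in m; the calibration is good to about 2 mm. A picture is of the moment at which its call begins: read the wrist's pose just before it. camera_model takes no time and is no camera call; for the wrist camera it gives the pose at the moment of the call.
- ticket.job_done(): hands the job in; it is judged then, once.
Trained networks look in the newest picture that a camera, given by its name, has taken for a name from the list of things; names that differ only in an ending like _2 or _b are one class to them, and where a whole thing is asked for, a point or a joint stands for the part that bears it (a point fixed in the world has none). Each returns a list of dicts, best first, with "score" (0 to 1); they miss things now and then, are a little off and sometimes report something else, mostly with a low value. They report only what shows in the picture. A call takes as long as a camera call.
- nets.trace(camera, name): "region" (384x512 bool, what is visible of it) and "point" ([column, row] in pixels, amid what is visible of it).
The state is a dict: "time_s": time; "q": joint angles; "qd": joint speeds; "joint_torque": joint torques, N m; "ee_pos": TCP position; "tool_rot": TCP orientation; "force": force on the tool from outside, world axes, zero at the start; "moment": the same for the moment, N m; "width": finger opening in m; "grip_force": force on a finger pad.
Only numpy, scipy, OpenCV 4.12 (cv2) and the standard library are available. Lean on these libraries where they do the work, as an engineer would, in place of code of your own. Each camera call takes 0.05 s, during which the arm holds its last target. There are 200 camera calls.

### The job

Get the dowel feeder ready: first turn its blank orange selector right back to its anticlockwise stop, then set it exactly two clicks clockwise from there. After that take the red cup and tip all six dowels out of it into the feeder's hopper, and put the empty cup back upright on the bench. Leave the chisel, the sharpening stone and the mallet where they lie.

Things in the scene. Friction and masses are not known exactly. Their poses are not given: they have to be found in the camera images.
- feeder: Dowel feeder bolted to the bench: dark steel base 156 (x) x 300 (y) mm, 10 mm high; plywood hopper at y = +75 mm; blue housing 150 x 135 mm, 95 mm high, at y = -85 mm with the selector on top; motor stub at +x. Origin: bench level, middle of the base; z up. Yaw up to 0.35 rad either way; feeder and cup may change sides.
- hopper_mouth (a point): Centre of the hopper's mouth, level with the top of its aluminium lips, 127 mm above the bench; axes as the feeder's. The mouth is about 150 mm square; the lips slope inward and down to the plywood box, whose wall tops are at 100 mm.
- hopper_floor (a point): Centre of the hopper's inner floor, 10 mm above the bench; axes as the feeder's. The box is square inside, 112 x 112 mm, walls 6 mm thick, up to 100 mm above the bench.
- selector (a joint): Selector angle (rad): 0 = its first rest, at the anticlockwise stop (hard stop at -0.05); grows clockwise from above. Six sprung rests 0.4 apart: 0, 0.4, 0.8, 1.2, 1.6, 2.0 (clockwise stop 2.05). About 0.2 Nm takes it over a click; let go between rests it snaps into one. Starts at the third to fifth click. No marks.
- selector_grip (a point): On the selector's upright axis, 134 mm above the bench, where to grip. Orange upright bar 80 mm long, 15 mm wide with flat sides, from 110 to 150 mm above the bench, on a black disc of 52 mm diameter. The point turns with it. From above the bar lies at 1.0 rad minus the joint value, anticlockwise from the feeder's x axis; both ends look alike.
- cup: Red plastic parts cup, loose, square and straight-sided: 56 x 56 mm outside, 85 mm high, walls and floor 4 mm thick, 90 to 155 g empty. Origin at the centre of its underside; x and y square to its flat sides, z up out of the mouth. Its mouth is open. It stands on the bench.
- cup_rim (a point): Centre of the cup's mouth, 85 mm above its underside.
- dowel0: one of six identical loose beech dowels with round ends, 20 mm thick, 40 mm long, 12 g, origin at its centre, x along it. All six start in the cup, two to a layer, up to about 65 mm.
- dowel1: one of six identical loose beech dowels with round ends, 20 mm thick, 40 mm long, 12 g, origin at its centre, x along it. All six start in the cup, two to a layer, up to about 65 mm.
- dowel2: one of six identical loose beech dowels with round ends, 20 mm thick, 40 mm long, 12 g, origin at its centre, x along it. All six start in the cup, two to a layer, up to about 65 mm.
- dowel3: one of six identical loose beech dowels with round ends, 20 mm thick, 40 mm long, 12 g, origin at its centre, x along it. All six start in the cup, two to a layer, up to about 65 mm.
- dowel4: one of six identical loose beech dowels with round ends, 20 mm thick, 40 mm long, 12 g, origin at its centre, x along it. All six start in the cup, two to a layer, up to about 65 mm.
- dowel5: one of six identical loose beech dowels with round ends, 20 mm thick, 40 mm long, 12 g, origin at its centre, x along it. All six start in the cup, two to a layer, up to about 65 mm.
- chisel: Bystander: chisel with dark wooden handle, 225 mm long, 26 mm wide, lying at the robot's right. Origin under its middle. Leave alone.
- stone: Bystander: blue sharpening stone, 70 x 190 x 30 mm, lying beyond the work. Origin at the centre of its underside. Leave alone.
- mallet: Bystander: mallet 260 mm long, wooden handle, black head, origin about under its middle, lying at the robot's left. Leave alone.

How it is judged:
By the outcome, as a careful person would: the job done as asked, in the order asked, and still so for the second after the job is handed in, with the robot touching nothing.
It also fails if it takes over 72 s, if anything falls off the work surface, if the arm or the gripper's body presses on something with over 40 N, if the wrist force passes 120 N, or if a joint passes its speed limit or range.

## Working session

There is one attempt and no reset: what is moved stays moved. The work goes in short steps, Python scripts to look and compute and a tool call to move; the robot and the scene stay as the last step left them, time stands still between calls to the robot, and variables do not carry over. Pictures are saved under pics/ and viewed, at most 10 in all, crops included, and the job is handed in when it is done.

Besides the shell and the picture viewer there is one more tool, called after "Emit:" as name([rows], argument=value, ...), one row to a line, values as JSON. apply_moves: Moves the arm, as the interface text tells. Its arguments: {"type":"object","properties":{"plan":{"type":"array","items":{"type":"array","items":{"type":"array","items":{"type":"number"}}}}},"required":["plan"]}

```bash
ls; mkdir -p pics; cat > h.py <<'E'
import numpy as np, cv2
from rig import robot, optics, ticket, nets
from scipy.spatial.transform import Rotation as R
def cap(name,save=None):
    m=optics.camera_model(name); im,d=optics.capture(name)
    if save: cv2.imwrite('pics/'+save,im)
    return im,d,m
def world(d,m,mask=None):
    v,u=np.nonzero((d>0)&(mask if mask is not None else True))
    z=d[v,u]; K=np.array(m['camera_matrix'])
    c=np.stack([(u-K[0,2])/K[0,0]*z,(v-K[1,2])/K[1,1]*z,z])
    return (np.array(m['R']).T@(c-np.array(m['t']).reshape(3,1))).T,u,v
E
python3 - <<'E'
from h import *
o=robot.get_obs();print({k:np.round(v,3) for k,v in o.items()})
print(robot.grasp_offset)
for c in ['scene','side']:
    im,d,m=cap(c,c+'0.png')
    print(c,np.round(m['camera_matrix'],1).tolist(),np.round(-np.array(m['R']).T@np.array(m['t']).ravel(),3))
    for n in ['cup','selector','feeder','dowel0','chisel','stone','mallet','hopper_mouth']:
        r=nets.trace(c,n)
        for x in r[:2]:
            P,u,v=world(d,m,x['region'])
            print(n,round(x['score'],2),np.round(x['point']),x['region'].sum(),np.round(np.median(P,0),3) if len(P) else None,np.round(np.percentile(P,[2,98],axis=0),3).tolist() if len(P) else None)
E
```

```text
pics
{'time_s': np.float64(0.0), 'q': array([-0.92 ,  0.359,  0.011, -0.   , -1.224, -0.288]), 'qd': array([-0.001,  0.   ,  0.001,  0.001, -0.001,  0.001]), 'joint_torque': array([-1.0000e-03, -5.8332e+01,  2.9341e+01,  6.9370e+00, -6.0000e-03,
        0.0000e+00]), 'ee_pos': array([ 0.239, -0.631,  0.23 ]), 'tool_rot': array([-0.18 ,  0.984,  0.001, -0.   ]), 'force': array([-0.764, -0.179, -0.818]), 'moment': array([ 0.025, -0.02 , -0.041]), 'grip_force': np.float64(0.0), 'width': np.float64(0.086)}
0.0187
scene [[465.9, 0.0, 255.8], [0.0, 465.9, 184.8], [0.0, 0.0, 1.0]] [ 1.552 -0.628  1.536]
cup 0.55 [283. 170.] 313 [0.56  0.168 0.059] [[0.51, 0.137, 0.002], [0.582, 0.205, 0.089]]
selector 0.75 [188. 195.] 162 [ 0.503 -0.241  0.125] [[0.465, -0.264, 0.103], [0.53, -0.218, 0.154]]
feeder 0.79 [210. 200.] 3850 [ 0.529 -0.157  0.087] [[0.422, -0.315, 0.0], [0.619, -0.01, 0.134]]
chisel 0.91 [134. 240.] 325 [ 0.505 -0.491  0.02 ] [[0.421, -0.523, 0.004], [0.623, -0.456, 0.03]]
stone 0.82 [281. 232.] 925 [ 0.796 -0.012  0.029] [[0.751, -0.101, 0.002], [0.833, 0.086, 0.037]]
mallet 0.
[... 644 characters left out ...]
1, -0.007, 0.142]]
feeder 0.57 [226. 258.] 632 [0.531 0.181 0.06 ] [[0.507, 0.143, 0.003], [0.576, 0.211, 0.088]]
dowel0 0.43 [221. 257.] 48 [0.552 0.183 0.063] [[0.539, 0.173, 0.058], [0.564, 0.191, 0.067]]
chisel 0.61 [352. 152.] 456 [ 0.5   -0.486  0.017] [[0.413, -0.525, -0.001], [0.621, -0.452, 0.028]]
stone 0.65 [204. 191.] 1127 [0.779 0.007 0.03 ] [[0.744, -0.096, 0.004], [0.823, 0.091, 0.035]]
mallet 0.71 [136. 363.] 868 [0.551 0.529 0.024] [[0.449, 0.485, 0.005], [0.575, 0.566, 0.03]]
mallet 0.31 [205. 190.] 1092 [0.78  0.007 0.03 ] [[0.744, -0.094, 0.007], [0.823, 0.091, 0.035]]
hopper_mouth 0.91 [295. 188.] 5548 [ 0.505 -0.142  0.085] [[0.41, -0.29, 0.004], [0.623, -0.007, 0.142]]
```

```bash
python3 - <<'E'
from h import *
a=cv2.imread('pics/scene0.png');b=cv2.imread('pics/side0.png')
cv2.imwrite('pics/c0.png',np.vstack([cv2.resize(a[90:290,90:390],(600,300))[:300],cv2.resize(b[90:390,80:420],(600,300))]))
S={}
for c in ['scene','side']:
    im,d,m=cap(c)
    P,u,v=world(d,m); 
    hsv=cv2.cvtColor(im,cv2.COLOR_BGR2HSV)[v,u]
    box=(abs(P[:,0]-.5)<.25)&(abs(P[:,1]+.05)<.35)
    # housing top (blue, z~.095)
    k=box&(hsv[:,0]>95)&(hsv[:,0]<130)&(hsv[:,1]>90)&(abs(P[:,2]-.095)<.012)&(P[:,0]<.72)
    r=cv2.minAreaRect(P[k][:,:2].astype(np.float32)*1000);print(c,'house',k.sum(),r,np.median(P[k],0))
    o=box&(hsv[:,0]>5)&(hsv[:,0]<20)&(hsv[:,1]>150)&(P[:,2]>.105)&(P[:,2]<.165)&(P[:,1]<-.15)&(P[:,1]>-.33)
    t=o&(P[:,2]>.142)
    for nm,kk in(('bar',o),('bartop',t)):
        r=cv2.minAreaRect(P[kk][:,:2].astype(np.float32)*1000);print(nm,kk.sum(),r,np.median(P[kk],0))
    cu=((hsv[:,0]<5)|(hsv[:,0]>172))&(hsv[:,1]>130)&(P[:,1]>.1)&(P[:,1]<.26)&box
    t=cu&(P[:,2]>.077)
    r=cv2.minAreaRect(P[t][:,:2].astype(np.float32)*1000);print('cup',t.sum(),r)
    lip=box&(P[:,2]>.12)&(P[:,2]<.135)&(hsv[:,1]<80)
    r=cv2.minAreaRect(P[lip][:,:2].astype(np.float32)*1000);print('lip',lip.sum(),r)
E
```

```text
scene house 740 ((497.512451171875, -240.70974731445312), (132.05677795410156, 151.77328491210938), 73.4889144897461) [ 0.51308667 -0.24552753  0.09454832]
bar 101 ((497.4512634277344, -241.87818908691406), (18.24093246459961, 84.13247680664062), 59.299564361572266) [ 0.50756262 -0.24481219  0.14672784]
bartop 68 ((497.0369873046875, -240.40667724609375), (12.712747573852539, 82.15528869628906), 61.25553512573242) [ 0.49906939 -0.2418104   0.14867064]
cup 42 ((547.259765625, 172.93019104003906), (55.24287414550781, 65.09152221679688), 61.93191909790039)
lip 325 ((540.8471069335938, -86.66243743896484), (165.3318328857422, 168.8739471435547), 73.27506256103516)
side house 862 ((487.93988037109375, -240.64205932617188), (128.7267303466797, 152.9853973388672), 68.82416534423828) [ 0.45910222 -0.22572478  0.09556033]
bar 218 ((495.9746398925781, -232.44793701171875), (27.543291091918945, 81.71936798095703), 61.8575553894043) [ 0.48985205 -0.2316752   0.14106873]
bartop 108 ((493.42877197265625, -237.6585235595703), (15.95254898071289, 81.29379272460938), 61.8575553894043) [ 0.49157945 -0.23649094  0.14919148]
cup 135 ((542.3401489257812, 176.18348693847656), (55.830078125, 57.7993278503418), 63.739646911621094)
lip 581 ((526.9921875, -124.63343811035156), (244.96070861816406, 167.37832641601562), 72.81668090820312)
```

View pics/c0.png

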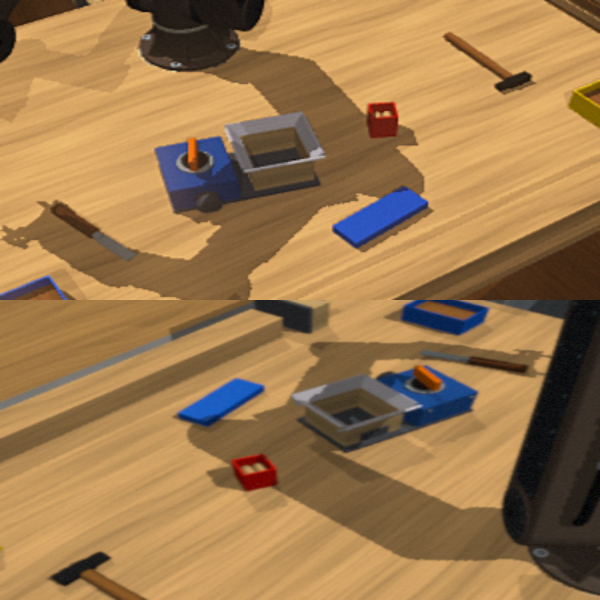

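Emit:
apply_moves([
  [[0,-3.8,2.75,-0.6,0,0,0],[0,-3.8,2.75,-0.6,0,0,0],[0,-3.8,2.75,-0.6,0,0,0],[0,-3.8,2.75,-0.6,0,0,0],[0,-3.8,2.75,-0.6,0,0,0],[0,-3.8,2.75,-0.6,0,0,0],[0,-3.8,2.75,-0.6,0,0,0],[0,-3.8,2.75,-0.6,0,0,0],[0,-3.8,2.75,-0.6,0,0,0],[0,-3.8,2.75,-0.6,0,0,0]],
])

```text
time_s: 2.0
ee_pos: [0.4979, -0.2373, 0.292]
tool_rot: [-0.18, 0.984, -0.0, 0.0]
force: [1.0, -0.9, -0.5]
width: 0.0852
grip_force: 0.0
```

Emit:
apply_moves([
  [[0,0,0,0,0,0,0.145],[0,0,0,0,0,0,0.145],[0,0,0,0,0,0,0.145],[0,0,0,0,0,0,0.145],[0,0,0,0,0,0,0.145],[0,0,0,0,0,0,0.145],[0,0,0,0,0,0,0]],
])

```text
time_s: 2.7
ee_pos: [0.4972, -0.2391, 0.2914]
tool_rot: [0.252, 0.968, 0.0, 0.0]
force: [-0.3, 0.3, -0.2]
width: 0.0853
grip_force: 0.0
```

```bash
cat >> h.py <<'E'
import json
def log():
    o=robot.get_obs(); open('log.jsonl','a').write(json.dumps([list(map(float,o[k])) for k in('q','ee_pos','tool_rot')])+'\n'); return o
def st():
    o=log(); T=R.from_quat(o['tool_rot']); M=T.as_matrix()
    print('t',round(float(o['time_s']),2),'q',np.round(o['q'],3),'p',np.round(o['ee_pos'],4),'xang',round(float(np.arctan2(M[1,0],M[0,0])),3),'zt',np.round(M[:,2],3),'F',np.round(o['force'],1),'M',np.round(o['moment'],2),'w',round(float(o['width']),4),'g',round(float(o['grip_force']),1))
    return o,M
def delta(target,M,p): return np.round(M.T@(np.array(target)-p)*100,2)
E
python3 - <<'E'
from h import *
print([a for a in dir(robot) if a[0]!='_'])
o,M=st()
im,d,m=cap('wrist','w0.png')
P,u,v=world(d,m);hsv=cv2.cvtColor(im,cv2.COLOR_BGR2HSV)[v,u]
o=(hsv[:,0]>5)&(hsv[:,0]<20)&(hsv[:,1]>150)&(P[:,2]>.142)&(P[:,2]<.16)&(P[:,1]<-.15)&(P[:,1]>-.33)
r=cv2.minAreaRect(P[o][:,:2].astype(np.float32)*1000);print(o.sum(),r,P[o].mean(0))
Q=P[o][:,:2];w,V=np.linalg.eigh(np.cov(Q.T));print('ang',np.arctan(V[1,1]/V[0,1]),'mid',(np.percentile(Q@V,[1,99],axis=0).mean(0)@V.T))
E
```

```text
['Unreachable', 'get_obs', 'grasp_offset']
t 2.7 q [-0.093  0.121 -0.166 -0.    -1.283 -1.987] p [ 0.4972 -0.2391  0.2914] xang 2.632 zt [ 0. -0. -1.] F [-0.3  0.3 -0.2] M [0.04 0.02 0.01] w 0.0853 g 0.0
1415 ((490.90020751953125, -240.29884338378906), (14.9883394241333, 78.40934753417969), 61.29465103149414) [ 0.48928673 -0.23916756  0.15018727]
ang -0.49460278069219854 mid [ 0.49083597 -0.24003372]
```

View pics/w0.png

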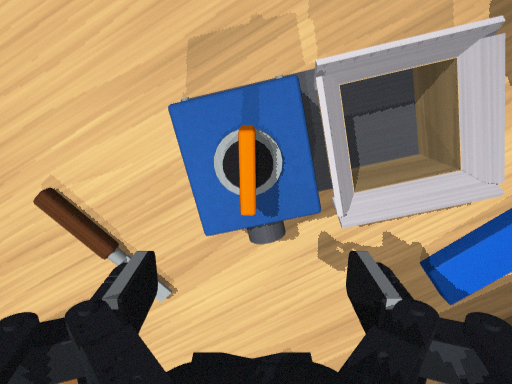

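```bash
cat > sel.py <<'E'
from h import *
o,M=st(); print(delta([.4925,-.2400,.20],M,o['ee_pos']))
im,d,m=cap('wrist')
P,u,v=world(d,m);hsv=cv2.cvtColor(im,cv2.COLOR_BGR2HSV)[v,u]
k=(hsv[:,0]>5)&(hsv[:,0]<20)&(hsv[:,1]>150)&(P[:,2]>.142)&(P[:,2]<.16)&(P[:,1]<-.15)&(P[:,1]>-.33)
r=cv2.minAreaRect(P[k][:,:2].astype(np.float32)*1000);print(k.sum(),r,P[k].mean(0))
k=(hsv[:,0]>95)&(hsv[:,0]<130)&(hsv[:,1]>90)&(abs(P[:,2]-.095)<.008)&(P[:,0]<.65)
r=cv2.minAreaRect(P[k][:,:2].astype(np.float32)*1000);print('house',r,P[k][:,2].mean())
k=(hsv[:,1]<60)&(abs(P[:,2]-.125)<.006)&(P[:,1]>-.2)
r=cv2.minAreaRect(P[k][:,:2].astype(np.float32)*1000);print('lip',r)
E
python3 sel.py
```

```text
t 2.75 q [-0.093  0.121 -0.166  0.    -1.283 -1.982] p [ 0.4972 -0.2391  0.2914] xang 2.638 zt [ 0. -0. -1.] F [-0.  -0.2  0.3] M [-0.04 -0.    0.05] w 0.0853 g 0.0
[ 0.37 -0.31  9.14]
1410 ((490.81622314453125, -240.19874572753906), (14.559880256652832, 78.38816833496094), 61.26781463623047) [ 0.48935079 -0.23912613  0.1501946 ]
house ((491.5902404785156, -240.13333129882812), (134.17623901367188, 149.1473846435547), 73.47602081298828) 0.09555117551912395
lip ((537.9332885742188, -87.02079010009766), (165.90377807617188, 165.88397216796875), 73.47480010986328)
```

Emit:
apply_moves([
  [[0,0.4,-0.3,4.5,0,0,0],[0,0,0,4.5,0,0,0],[0,0,0,0,0,0,0],[0,0,0,0,0,0,0]],
])

```text
time_s: 3.2
ee_pos: [0.4924, -0.2402, 0.2021]
tool_rot: [0.25, 0.968, -0.001, -0.0]
force: [0.4, -1.3, 0.6]
width: 0.0856
grip_force: 0.0
```

```bash
python3 sel.py
```

```text
t 3.2 q [-9.500e-02  1.730e-01 -3.130e-01  1.000e-03 -1.087e+00 -1.981e+00] p [ 0.4924 -0.2402  0.2021] xang 2.637 zt [-0.001 -0.001 -1.   ] F [ 0.4 -1.3  0.6] M [-0.03 -0.08  0.05] w 0.0856 g 0.0
[0.   0.02 0.21]
2684 ((491.01068115234375, -240.0830535888672), (15.005792617797852, 78.66473388671875), 61.7181282043457) [ 0.48819796 -0.23848304  0.15017763]
house ((491.51531982421875, -239.91033935546875), (134.42916870117188, 149.27462768554688), 73.6089096069336) 0.09553928861932767
lip ((529.2214965820312, -114.51304626464844), (108.00254821777344, 164.91983032226562), 73.56951904296875)
```

Emit:
apply_moves([
  [[0,0.1,0,3.0,0,0,-0.01],[0,0,0,3.0,0,0,0],[0,0,0,2.6,0,0,0],[0,0,0,0,0,0,0],[1,0,0,0,0,0,0],[1,0,0,0,0,0,0],[1,0,0,0,0,0,0],[1,0,0,0,0,0,0],[1,0,0,0,0,0,0],[1,0,0,0,0,0,0],[1,0,0,0,0,0,0],[1,0,0,0,0,0,0]],
])

```text
time_s: 4.45
ee_pos: [0.4913, -0.2402, 0.1164]
tool_rot: [0.246, 0.969, -0.001, 0.0]
force: [-3.1, -4.1, 5.7]
width: 0.0138
grip_force: 59.1
```

```bash
python3 -c "
from h import *
st()"
```

```text
t 4.45 q [-0.095  0.254 -0.426  0.002 -0.89  -1.973] p [ 0.4913 -0.2402  0.1164] xang 2.645 zt [ 0.    -0.001 -1.   ] F [-3.1 -4.1  5.7] M [-1.23  0.91  0.13] w 0.0138 g 59.1
```

Emit:
apply_moves([
  [[1,0,0,0,0,0,-0.12],[1,0,0,0,0,0,-0.12],[1,0,0,0,0,0,-0.12],[1,0,0,0,0,0,-0.12],[1,0,0,0,0,0,-0.12],[1,0,0,0,0,0,-0.12],[1,0,0,0,0,0,-0.12],[1,0,0,0,0,0,-0.12],[1,0,0,0,0,0,-0.12],[1,0,0,0,0,0,-0.12],[1,0,0,0,0,0,0]],
])

```text
time_s: 5.55
ee_pos: [0.4913, -0.2408, 0.1164]
tool_rot: [-0.346, 0.938, -0.001, -0.0]
force: [-2.2, -8.3, 4.7]
width: 0.0142
grip_force: 59.0
```

```bash
python3 -c "
from h import *
st()"
```

```text
t 5.55 q [-0.096  0.254 -0.426  0.003 -0.89  -0.769] p [ 0.4913 -0.2408  0.1164] xang -2.434 zt [ 0.    -0.002 -1.   ] F [-2.2 -8.3  4.7] M [-2.52  0.91  0.04] w 0.0142 g 59.0
```

Emit:
apply_moves([
  [[1,0,0,0,0,0,-0.03],[1,0,0,0,0,0,-0.03],[1,0,0,0,0,0,-0.02],[1,0,0,0,0,0,0]],
])

```text
time_s: 5.95
ee_pos: [0.4913, -0.2408, 0.1164]
tool_rot: [-0.381, 0.925, -0.001, -0.0]
force: [-1.5, -7.7, 5.0]
width: 0.0141
grip_force: 60.1
```

```bash
python3 -c "
from h import *
st()"
```

```text
t 5.95 q [-0.096  0.254 -0.426  0.002 -0.89  -0.694] p [ 0.4913 -0.2408  0.1164] xang -2.36 zt [ 0.    -0.002 -1.   ] F [-1.5 -7.7  5. ] M [-2.63  0.87 -0.96] w 0.0141 g 60.1
```

Emit:
apply_moves([
  [[1,0,0,0,0,0,0.11],[1,0,0,0,0,0,0.11],[1,0,0,0,0,0,0.11],[1,0,0,0,0,0,0.11],[1,0,0,0,0,0,0.11],[1,0,0,0,0,0,0.11],[1,0,0,0,0,0,0.11],[1,0,0,0,0,0,0.1],[1,0,0,0,0,0,0],[1,0,0,0,0,0,0]],
])

```text
time_s: 6.95
ee_pos: [0.4912, -0.2404, 0.1164]
tool_rot: [0.044, 0.999, -0.001, 0.0]
force: [-2.9, -4.7, 6.3]
width: 0.0143
grip_force: 59.2
```

```bash
python3 -c "
from h import *
st()"
```

```text
t 6.95 q [-0.096  0.254 -0.426  0.002 -0.89  -1.564] p [ 0.4912 -0.2404  0.1164] xang 3.054 zt [ 0.    -0.002 -1.   ] F [-2.9 -4.7  6.3] M [-1.57  1.03  0.04] w 0.0143 g 59.2
```

Emit:
apply_moves([
  [[0,0,0,0,0,0,0],[0,0,0,0,0,0,0],[0,0,0,0,0,0,0],[0,0,0,0,0,0,0],[0,0,0,0,0,0,0],[0,0,0,0,0,0,0],[0,0,0,-3,0,0,0],[0,0,0,-4,0,0,0],[0,0,0,-4,0,0,0],[0,0,0,-4,0,0,0],[0,0,0,-2,0,0,0],[0,0,0,0,0,0,0]],
])

```text
time_s: 8.15
ee_pos: [0.4928, -0.2398, 0.2891]
tool_rot: [0.043, 0.999, -0.001, 0.003]
force: [-0.2, 0.1, -0.9]
width: 0.0853
grip_force: 0.0
```

```bash
python3 sel.py; python3 - <<'E'
import json,numpy as np
from scipy.optimize import least_squares
from scipy.spatial.transform import Rotation as R
L=[json.loads(l) for l in open('log.jsonl')]
L.append([[-0.92,0.359,0.011,0,-1.224,-.288],[.239,-.631,.230],[-.18,.984,.001,0]])
for q,p,r in L: print(np.round(q,3),np.round(p,3))
E
```

```text
t 8.15 q [-9.500e-02  1.120e-01 -1.820e-01  1.000e-03 -1.270e+00 -1.563e+00] p [ 0.4928 -0.2398  0.2891] xang 3.055 zt [ 0.006 -0.002 -1.   ] F [-0.2  0.1 -0.9] M [ 0.04  0.02 -0.03] w 0.0853 g 0.0
[ 0.09 -0.02  8.91]
1406 ((490.82733154296875, -240.1304168701172), (14.338091850280762, 78.18553924560547), 84.5410385131836) [ 0.48892857 -0.24017316  0.150253  ]
house ((491.426025390625, -240.1480712890625), (134.98341369628906, 148.8676300048828), 73.4703598022461) 0.09553152174314393
lip ((537.4376831054688, -87.0677490234375), (165.4246826171875, 164.84262084960938), 73.45451354980469)
[-0.093  0.121 -0.166 -0.    -1.283 -1.987] [ 0.497 -0.239  0.291]
[-0.093  0.121 -0.166  0.    -1.283 -1.982] [ 0.497 -0.239  0.291]
[-9.500e-02  1.730e-01 -3.130e-01  1.000e-03 -1.087e+00 -1.981e+00] [ 0.492 -0.24   0.202]
[-0.095  0.254 -0.426  0.002 -0.89  -1.973] [ 0.491 -0.24   0.116]
[-0.096  0.254 -0.426  0.003 -0.89  -0.769] [ 0.491 -0.241  0.116]
[-0.096  0.254 -0.426  0.002 -0.89  -0.694] [ 0.491 -0.241  0.116]
[-0.096  0.254 -0.426  0.002 -0.89  -1.564] [ 0.491 -0.24   0.116]
[-9.500e-02  1.120e-01 -1.820e-01  1.000e-03 -1.270e+00 -1.563e+00] [ 0.493 -0.24   0.289]
[-0.92   0.359  0.011  0.    -1.224 -0.288] [ 0.239 -0.631  0.23 ]
```

Emit:
apply_moves([
  [[0,-0.2,4.65,-0.35,0,0,0],[0,-0.2,4.65,-0.35,0,0,0],[0,-0.2,4.65,-0.35,0,0,0],[0,-0.2,4.65,-0.35,0,0,0],[0,-0.2,4.65,-0.35,0,0,0],[0,-0.2,4.65,-0.35,0,0,0],[0,-0.2,4.65,-0.35,0,0,0],[0,-0.2,4.65,-0.35,0,0,0],[0,-0.2,4.65,-0.35,0,0,0],[0,0,0,0,0,0,0]],
])

```text
time_s: 9.2
ee_pos: [0.5458, 0.1805, 0.3147]
tool_rot: [0.042, 0.999, -0.0, -0.001]
force: [-0.9, 0.1, -0.7]
width: 0.0854
grip_force: 0.0
```

Emit:
apply_moves([
  [[0,0,0,0,0,0,-0.13],[0,0,0,0,0,0,-0.13],[0,0,0,0,0,0,-0.13],[0,0,0,0,0,0,-0.13],[0,0,0,0,0,0,-0.13],[0,0,0,0,0,0,-0.13],[0,0,0,0,0,0,-0.13],[0,0,0,0,0,0,-0.13],[0,0,0,0,0,0,-0.15],[0,0,0,0,0,0,0]],
])

```text
time_s: 10.2
ee_pos: [0.5453, 0.1756, 0.3155]
tool_rot: [-0.525, 0.851, 0.0, -0.001]
force: [-0.1, 0.1, 0.1]
width: 0.0852
grip_force: 0.0
```

```bash
cat > cup.py <<'E'
from h import *
o,M=st()
im,d,m=cap('wrist','w1.png')
P,u,v=world(d,m);hsv=cv2.cvtColor(im,cv2.COLOR_BGR2HSV)[v,u]
k=((hsv[:,0]<5)|(hsv[:,0]>172))&(hsv[:,1]>130)&(P[:,1]>.05)&(P[:,2]<.12)
for lo in(.077,.082):
    t=k&(P[:,2]>lo);print(lo,t.sum(),cv2.minAreaRect(P[t][:,:2].astype(np.float32)*1000),P[t][:,2].mean())
for x in nets.trace('wrist','cup')[:2]: print(x['score'],x['point'],x['region'].sum())
E
python3 cup.py
```

```text
t 10.2 q [ 0.653  0.149 -0.08  -0.    -1.345 -1.119] p [0.5453 0.1756 0.3155] xang -2.037 zt [-0.002 -0.001 -1.   ] F [-0.1  0.1  0.1] M [0.02 0.01 0.01] w 0.0852 g 0.0
0.077 704 ((541.8818969726562, 174.03506469726562), (55.82524108886719, 55.84187316894531), 62.72753143310547) 0.08458927914307866
0.082 603 ((541.7821655273438, 174.1163787841797), (55.60628128051758, 55.8503532409668), 63.08424758911133) 0.08553578040461042
0.8 [252.3, 167.4] 1599
```

View pics/w1.png

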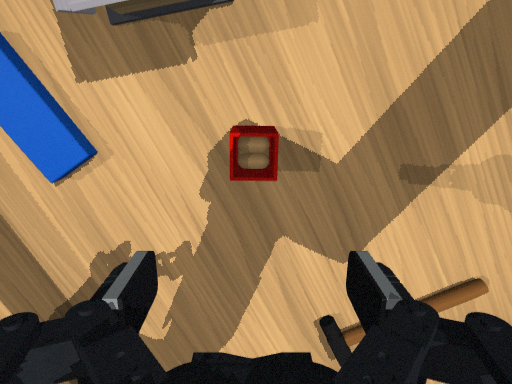

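Emit:
apply_moves([
  [[0,0,0,0,0,0.12,0],[0,0,0,0,0,0.12,0],[0,0,0,0,0,0.12,0],[0,0,0,0,0,0.12,0],[0,0,0,0,0,0.12,0],[0,0,0,0,0,0.12,0],[0,0,0,0,0,0.12,0],[0,0,0,0,0,0.12,0],[0,0,0,0,0,0,0]],
])

```text
time_s: 11.2
ee_pos: [0.5452, 0.1768, 0.3114]
tool_rot: [-0.463, 0.753, -0.244, -0.399]
force: [-0.4, -0.1, -2.4]
width: 0.0853
grip_force: 0.0
```

```bash
cat > g.py <<'E'
from h import *
import sys
x,y,z=map(float,sys.argv[1:4]); back=float(sys.argv[4]) # grasp pt target; standoff
o,M=st(); print('ytool az',np.degrees(np.arctan2(M[1,1],M[0,1])),M[2,1],'elev z',np.degrees(np.arcsin(M[2,2])))
g=np.array([x,y,z])
for b in(back,0): print('to',b,delta(g+M[:,2]*(robot.grasp_offset-b),M,o['ee_pos']))
E
python3 g.py .5418 .1741 .052 .1
```

```text
t 11.2 q [ 0.81   0.644  0.187  0.27  -2.052 -1.275] p [0.5452 0.1768 0.3114] xang -2.038 zt [-0.375 -0.737 -0.563] F [-0.4 -0.1 -2.4] M [ 2.57 -1.34 -0.04] w 0.0853 g 0.0
ytool az 153.1097153829528 0.0013322779760071013 elev z -34.23348257967181
to 0.1 [-21.23   0.15   6.79]
to 0 [-21.23   0.15  16.79]
```

Emit:
apply_moves([
  [[0,-3.5,0,1.1,0,0,0],[0,-3.5,0,1.1,0,0,0],[0,-3.5,0,1.1,0,0,0],[0,-3.5,0,1.1,0,0,0],[0,-3.5,0,1.1,0,0,0],[0,-3.5,0.1,1.1,0,0,0],[0,0,0,0,0,0,0]],
])

```text
time_s: 11.9
ee_pos: [0.5734, 0.2352, 0.1023]
tool_rot: [-0.464, 0.755, -0.242, -0.396]
force: [-0.1, -0.2, 0.0]
width: 0.0852
grip_force: 0.0
```

```bash
python3 g.py .5418 .1741 .052 .1; python3 - <<'E'
from h import *
im,d,m=cap('side','s2.png'); im2,d2,m2=cap('wrist','w2.png')
cv2.imwrite('pics/c2.png',np.hstack([cv2.resize(im[100:384,60:440],(400,300)),cv2.resize(im2,(400,300))]))
P,u,v=world(d2,m2);hsv=cv2.cvtColor(im2,cv2.COLOR_BGR2HSV)[v,u]
k=((hsv[:,0]<5)|(hsv[:,0]>172))&(hsv[:,1]>130)&(P[:,1]>.05)&(P[:,2]<.12)&(P[:,2]>.08)
print(k.sum(),cv2.minAreaRect(P[k][:,:2].astype(np.float32)*1000),P[k][:,2].mean())
E
```

```text
t 11.9 q [ 0.835  0.895  0.21   0.224 -1.827 -1.359] p [0.5734 0.2352 0.1023] xang -2.04 zt [-0.373 -0.732 -0.57 ] F [-0.1 -0.2  0. ] M [ 2.4  -1.17  0.03] w 0.0852 g 0.0
ytool az 153.06212383076124 0.0009441296235203622 elev z -34.73683803002858
to 0.1 [-0.21  0.05  0.39]
to 0 [-0.21  0.05 10.39]
2376 ((551.1267700195312, 199.72422790527344), (117.22504425048828, 62.00725555419922), 70.37761688232422) 0.08445217584455973
```

View pics/c2.png

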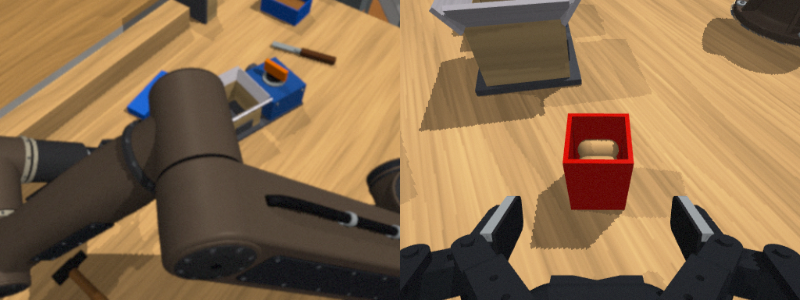

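Emit:
apply_moves([
  [[0,-0.2,0,2.5,0,0,0],[0,0,0,2.6,0,0,0],[0,0,0,2.6,0,0,0],[0,0,0,2.6,0,0,0],[0,0,0,0,0,0,0],[1,0,0,0,0,0,0],[1,0,0,0,0,0,0],[1,0,0,0,0,0,0],[1,0,0,0,0,0,0],[1,0,0,0,0,0,0]],
])

```text
time_s: 13.0
ee_pos: [0.5383, 0.1625, 0.0482]
tool_rot: [-0.465, 0.756, -0.242, -0.392]
force: [0.3, 2.1, 7.9]
width: 0.0553
grip_force: 62.3
```

```bash
python3 g.py .5418 .1741 .052 .1
```

```text
t 13.0 q [ 0.806  0.855 -0.035  0.244 -1.617 -1.386] p [0.5383 0.1625 0.0482] xang -2.04 zt [-0.367 -0.731 -0.575] F [0.3 2.1 7.9] M [ 1.09 -0.23 -0.34] w 0.0553 g 62.3
ytool az 153.25371833519458 -0.0018003816263221228 elev z -35.08376217758953
to 0.1 [-0.37  0.21 -9.32]
to 0 [-0.37  0.21  0.68]
```

Emit:
apply_moves([
  [[1,1.6,0,-1.15,0,0,0],[1,3.3,0,-2.3,0,0,0],[1,3.3,0,-2.3,0,0,0],[1,3.3,0,-2.3,0,0,0],[1,3.3,0,-2.3,0,0,0],[1,3.3,0,-2.3,0,0,0],[1,1.6,0,-1.15,0,0,0],[1,0,0,0,0,0,0]],
])

```text
time_s: 13.8
ee_pos: [0.5381, 0.1622, 0.291]
tool_rot: [-0.465, 0.757, -0.241, -0.39]
force: [-0.1, -0.1, -2.3]
width: 0.0554
grip_force: 62.5
```

Emit:
apply_moves([
  [[1,0,0,0,0,0.1,0],[1,0,0,0,0,0.1,0],[1,0,0,0,0,0.1,0],[1,0,0,0,0,0.1,0],[1,0,0,0,0,0.1,0],[1,0,0,0,0,0.1,0],[1,0,0,0,0,0,0]],
])

```text
time_s: 14.5
ee_pos: [0.5366, 0.1612, 0.2829]
tool_rot: [0.372, -0.602, 0.369, 0.603]
force: [0.1, 0.6, -3.0]
width: 0.0552
grip_force: 62.6
```

```bash
python3 g.py .514 -.0887 .27 .0
```

```text
t 14.5 q [ 0.82   0.903  0.09   0.38  -2.29  -1.31 ] p [0.5366 0.1612 0.2829] xang -0.824 zt [-0.452 -0.892 -0.001] F [ 0.1  0.6 -3. ] M [ 3.78 -1.9  -0.  ] w 0.0552 g 62.6
ytool az 153.14533126366555 0.0037489599102450977 elev z -0.07972820519127823
to 0.0 [-1.22 -9.28 25.19]
to 0 [-1.22 -9.28 25.19]
```

Emit:
apply_moves([
  [[1,0,-0.8,2.1,0,0,0],[1,-0.1,-1.55,4.2,0,0,0],[1,-0.1,-1.55,4.2,0,0,0],[1,-0.1,-1.55,4.2,0,0,0],[1,-0.1,-1.55,4.2,0,0,0],[1,-0.1,-1.55,4.2,0,0,0],[1,0,-0.8,2.1,0,0,0],[1,0,0,0,0,0,0]],
])

```text
time_s: 15.3
ee_pos: [0.5057, -0.1084, 0.2797]
tool_rot: [-0.372, 0.608, -0.367, -0.598]
force: [-0.1, 0.4, -2.1]
width: 0.0556
grip_force: 62.6
```

```bash
python3 g.py .514 -.0887 .27 .0; python3 - <<'E'
from h import *
im,d,m=cap('scene'); im2,d2,m2=cap('wrist')
cv2.imwrite('pics/c3.png',np.hstack([cv2.resize(im[100:280,100:340],(400,300)),cv2.resize(im2,(400,300))]))
E
```

```text
t 15.3 q [ 0.545  0.712 -0.404  0.599 -1.939 -1.321] p [ 0.5057 -0.1084  0.2797] xang -2.111 zt [-0.455 -0.891 -0.015] F [-0.1  0.4 -2.1] M [ 3.53 -1.82 -0.02] w 0.0556 g 62.6
ytool az 152.9552390541656 -0.0010501061705561754 elev z -0.8754448175245542
to 0.0 [-1.    0.16 -0.25]
to 0 [-1.    0.16 -0.25]
```

View pics/c3.png

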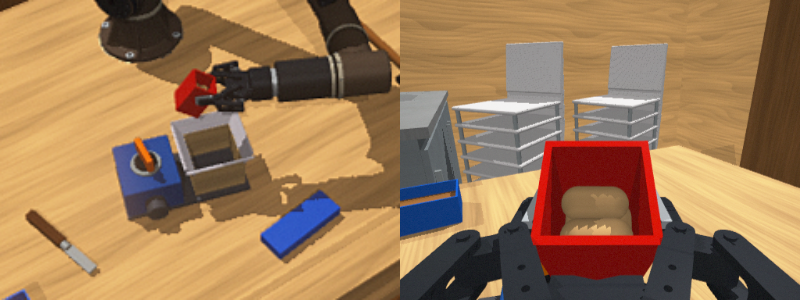

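Emit:
apply_moves([
  [[1,-1.0,0,0,0,0,-0.1],[1,0,0,0,0,0,-0.12],[1,0,0,0,0,0,-0.12],[1,0,0,0,0,0,-0.12],[1,0,0,0,0,0,-0.12],[1,0,0,0,0,0,-0.12],[1,0,0,0,0,0,-0.12],[1,0,0,0,0,0,-0.12],[1,0,0,0,0,0,-0.12],[1,0,0,0,0,0,-0.12],[1,0,0,0,0,0,-0.12],[1,0,0,0,0,0,-0.12]],
])

```text
time_s: 16.6
ee_pos: [0.508, -0.1039, 0.2689]
tool_rot: [0.679, -0.215, -0.111, 0.693]
force: [-0.6, -0.3, -2.3]
width: 0.0553
grip_force: 62.6
```

Emit:
apply_moves([
  [[1,0,0,0,0,0,-0.12],[1,0,0,0,0,0,-0.12],[1,0,0,0,0,0,-0.12],[1,0,0,0,0,0,-0.12],[1,0,0,0,0,0,-0.12],[1,0,0,0,0,0,-0.12],[1,0,0,0,0,0,-0.12],[1,0,0,0,0,0,-0.12],[1,0,0,0,0,0,-0.12],[1,0,0,0,0,0,-0.12],[1,0,0,0,0,0,0],[1,0,0,0,0,0,0]],
])

```text
time_s: 17.8
ee_pos: [0.5077, -0.1045, 0.2691]
tool_rot: [0.682, 0.203, -0.482, 0.511]
force: [-0.1, -1.3, -2.3]
width: 0.0553
grip_force: 62.7
```

```bash
python3 g.py .514 -.0887 .27 .0; python3 - <<'E'
from h import *
im,d,m=cap('scene'); im2,d2,m2=cap('wrist'); im3,d3,m3=cap('side')
cv2.imwrite('pics/c4.png',np.vstack([np.hstack([cv2.resize(im[100:280,100:340],(400,300)),cv2.resize(im2,(400,300))]),np.hstack([cv2.resize(im3[60:300,150:470],(400,300)),im[0:300,0:400]])]))
E
```

```text
t 17.8 q [ 0.551  0.729 -0.402  0.595 -1.929  1.286] p [ 0.5077 -0.1045  0.2691] xang -0.445 zt [-0.45  -0.893 -0.012] F [-0.1 -1.3 -2.3] M [ 3.37 -1.7  -0.01] w 0.0553 g 62.7
ytool az -27.151562591533565 0.5019778047333888 elev z -0.7098806918712918
to 0.0 [-0.13 -0.09  0.18]
to 0 [-0.13 -0.09  0.18]
```

View pics/c4.png

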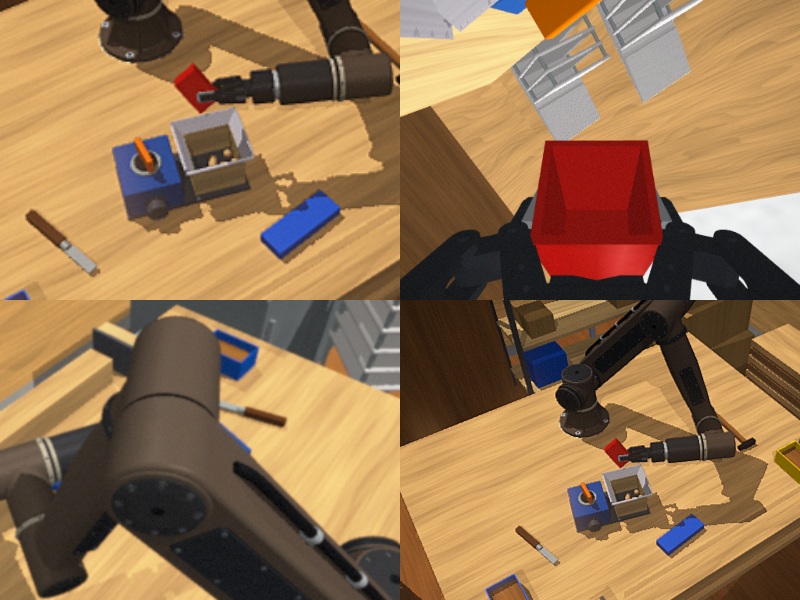

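Emit:
apply_moves([
  [[1,0,0,0,0,0,0.14],[1,0,0,0,0,0,0.14],[1,0,0,0,0,0,0.14],[1,0,0,0,0,0,0.14],[1,0,0,0,0,0,0.14],[1,0,0,0,0,0,0.14],[1,0,0,0,0,0,0.14],[1,0,0,0,0,0,0.14],[1,0,0,0,0,0,0.14],[1,0,0,0,0,0,0.14],[1,0,0,0,0,0,0.14],[1,0,0,0,0,0,0.14]],
])

```text
time_s: 19.15
ee_pos: [0.5072, -0.1054, 0.269]
tool_rot: [0.605, -0.373, 0.06, 0.701]
force: [0.5, 0.1, -2.0]
width: 0.0554
grip_force: 62.9
```

Emit:
apply_moves([
  [[1,0,0,0,0,0,0.14],[1,0,0,0,0,0,0.14],[1,0,0,0,0,0,0.14],[1,0,0,0,0,0,0.14],[1,0,0,0,0,0,0.14],[1,0,0,0,0,0,0.14],[1,0,0,0,0,0,0.1],[1,0,0,0,0,0,0],[1,1,0.8,-2.1,0,0,0],[1,0.5,1.55,-4.2,0,0,0],[1,0,1.55,-4.2,0,0,0]],
])

```text
time_s: 20.25
ee_pos: [0.5195, 0.0065, 0.2861]
tool_rot: [-0.373, 0.606, -0.367, -0.599]
force: [1.0, 0.6, -2.0]
width: 0.0555
grip_force: 62.6
```

Emit:
apply_moves([
  [[1,0,1.55,-4.2,0,-0.05,0],[1,0,1.55,-4.2,0,-0.05,0],[1,0,1.55,-4.2,0,-0.05,0],[1,0,0.8,-2.1,0,-0.05,0],[1,0,0,0,0,-0.1,0],[1,0,0,0,0,-0.1,0],[1,0,0,0,0,-0.1,0],[1,0,0,0,0,-0.1,0],[1,0,0,0,0,0,0],[1,0,0,0,0,0,0]],
])

```text
time_s: 21.25
ee_pos: [0.5366, 0.1606, 0.2969]
tool_rot: [-0.465, 0.755, -0.242, -0.394]
force: [-0.2, 0.8, -2.3]
width: 0.0551
grip_force: 62.7
```

```bash
cat > pl.py <<'E'
from h import *
o,M=st(); T=R.from_quat([-0.465,0.756,-0.242,-0.392]); p=np.array([.5383,.1625,.0485])
print('rot',np.round((R.from_matrix(M).inv()*T).as_rotvec(),3))
for h in(.06,0): print(h,'d',delta(p+[0,0,h],M,o['ee_pos']))
E
python3 pl.py
```

```text
t 21.25 q [ 0.804  0.619  0.119  0.268 -1.996 -1.282] p [0.5366 0.1606 0.2969] xang -2.037 zt [-0.37  -0.731 -0.573] F [-0.2  0.8 -2.3] M [ 2.79 -1.41  0.  ] w 0.0551 g 62.7
rot [ 0.002 -0.003  0.002]
0.06 d [-15.57  -0.09  10.6 ]
0 d [-20.49  -0.1   14.04]
```

Emit:
apply_moves([
  [[1,-3.1,0,2.1,0,0,0],[1,-3.1,0,2.1,0,0,0],[1,-3.1,0,2.1,0,0,0],[1,-3.1,0,2.1,0,0,0],[1,-3.1,0,2.1,0,0,0],[1,-2.5,0,1.7,0,0,0],[1,-1.2,0,0.8,0,0,0],[1,0,0,0,0,0,0],[1,0,0,0,0,0,0]],
])

```text
time_s: 22.15
ee_pos: [0.5389, 0.1643, 0.0646]
tool_rot: [-0.465, 0.755, -0.242, -0.394]
force: [0.9, -0.5, -0.8]
width: 0.0554
grip_force: 62.7
```

```bash
python3 pl.py
```

```text
t 22.15 q [ 0.807  0.839 -0.024  0.243 -1.646 -1.379] p [0.5389 0.1643 0.0646] xang -2.038 zt [-0.369 -0.732 -0.572] F [ 0.9 -0.5 -0.8] M [ 2.63 -1.39  0.01] w 0.0554 g 62.7
rot [ 0.001 -0.004  0.001]
0.06 d [ 3.7  -0.03 -2.36]
0 d [-1.22 -0.03  1.08]
```

Emit:
apply_moves([
  [[1,-0.4,0,0.3,0,0,0],[1,-0.4,0,0.3,0,0,0],[1,-0.3,0,0.25,0,0,0],[1,0,0,0,0,0,0],[1,0,0,0,0,0,0]],
])

```text
time_s: 22.65
ee_pos: [0.5384, 0.1636, 0.0507]
tool_rot: [-0.465, 0.756, -0.242, -0.393]
force: [-0.6, -0.2, -2.1]
width: 0.0554
grip_force: 62.7
```

```bash
python3 pl.py
```

```text
t 22.65 q [ 0.807  0.854 -0.03   0.242 -1.624 -1.384] p [0.5384 0.1636 0.0507] xang -2.039 zt [-0.369 -0.731 -0.574] F [-0.6 -0.2 -2.1] M [ 2.76 -1.38 -0.05] w 0.0554 g 62.7
rot [ 0.001 -0.002  0.001]
0.06 d [ 4.8  -0.04 -3.23]
0 d [-0.12 -0.04  0.21]
```

Emit:
apply_moves([
  [[1,-0.2,0,0.15,0,0,0],[1,0,0,0,0,0,0],[1,-0.05,0,0.03,0,0,0],[1,0,0,0,0,0,0]],
])

```text
time_s: 23.05
ee_pos: [0.5385, 0.1636, 0.0483]
tool_rot: [-0.465, 0.755, -0.242, -0.393]
force: [0.2, 0.6, 4.9]
width: 0.0553
grip_force: 63.2
```

```bash
python3 pl.py
```

```text
t 23.05 q [ 0.807  0.857 -0.03   0.242 -1.621 -1.386] p [0.5385 0.1636 0.0483] xang -2.039 zt [-0.369 -0.732 -0.573] F [0.2 0.6 4.9] M [ 1.33 -0.6  -0.15] w 0.0553 g 63.2
rot [ 0.001 -0.003  0.   ]
0.06 d [ 4.99 -0.04 -3.36]
0 d [ 0.07 -0.03  0.07]
```

Contact. Release and back out along the tool axis, then up.

Emit:
apply_moves([
  [[0,0,0,0,0,0,0],[0,0,0,0,0,0,0],[0,0,0,0,0,0,0],[0,0,0,0,0,0,0],[0,0,0,0,0,0,0],[0,0,0,-2,0,0,0],[0,0,0,-3,0,0,0],[0,0,0,-4,0,0,0],[0,0,0,-4,0,0,0],[0,0,0,-4,0,0,0],[0,2,0,-3,0,0,0],[0,3,0,-2,0,0,0]],
])

```text
time_s: 24.25
ee_pos: [0.6068, 0.3003, 0.2136]
tool_rot: [-0.465, 0.755, -0.242, -0.394]
force: [0.0, -1.5, 0.1]
width: 0.0855
grip_force: 0.0
```

Emit:
apply_moves([
  [[0,3,0,-1,0,0,0],[0,3,0,0,0,0,0],[0,3,0,0,0,0,0],[0,3,0,0,0,0,0],[0,0,0,0,0,0,0],[0,0,0,0,0,0,0]],
])

```text
time_s: 24.85
ee_pos: [0.5792, 0.2445, 0.3194]
tool_rot: [-0.465, 0.756, -0.242, -0.393]
force: [-0.6, -0.1, -1.2]
width: 0.0854
grip_force: 0.0
```

```bash
python3 - <<'E'
from h import *
st()
im,d,m=cap('scene'); im2,d2,m2=cap('wrist')
for c,n in(('scene','dowel0'),('scene','cup'),('wrist','cup'),('wrist','dowel0')):
    for x in nets.trace(c,n)[:6]:
        P,_,_=world(*((d,m) if c=='scene' else (d2,m2)),x['region']); print(c,n,round(x['score'],2),np.round(x['point']),np.round(np.median(P,0),3) if len(P) else '')
P,u,v=world(d,m);h=cv2.cvtColor(im,cv2.COLOR_BGR2HSV)[v,u]
k=(h[:,0]>5)&(h[:,0]<20)&(h[:,1]>150)&(P[:,2]>.142)&(P[:,2]<.16)&(abs(P[:,1]+.24)<.06)&(abs(P[:,0]-.49)<.06)
print('bar',cv2.minAreaRect(P[k][:,:2].astype(np.float32)*1000))
cv2.imwrite('pics/c5.png',np.vstack([cv2.resize(im[150:250,150:350],(600,300)),cv2.resize(im2,(400,300)).copy() if 0 else cv2.resize(im2,(600,300))]))
E
```

```text
t 24.85 q [ 0.836  0.75   0.416  0.263 -2.162 -1.267] p [0.5792 0.2445 0.3194] xang -2.04 zt [-0.369 -0.73  -0.575] F [-0.6 -0.1 -1.2] M [ 2.39 -1.22 -0.02] w 0.0854 g 0.0
scene cup 0.72 [280. 169.] [0.562 0.17  0.052]
wrist cup 0.93 [249. 292.] [0.543 0.166 0.051]
wrist dowel0 0.66 [202. 152.] [ 0.497 -0.115  0.028]
bar ((495.31524658203125, -240.39703369140625), (15.691736221313477, 83.83242797851562), 84.68938446044922)
```

View pics/c5.png

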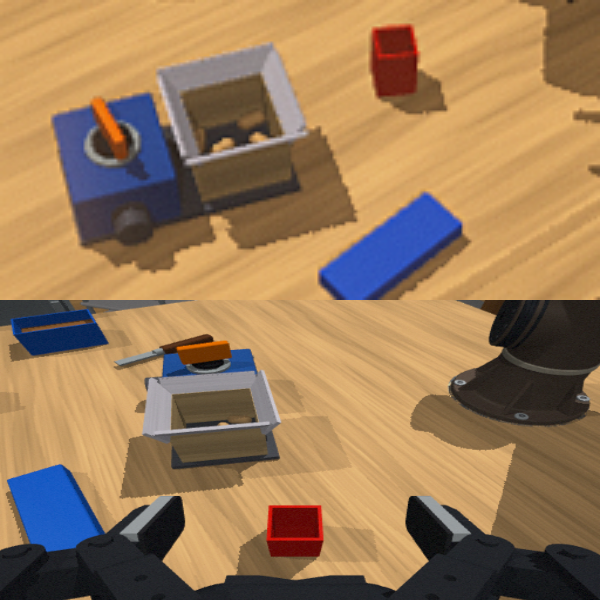

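Emit:
apply_moves([
  [[0,2,0,0,0,-0.12,0],[0,2,0,0,0,-0.12,0],[0,0,0,0,0,-0.12,0],[0,0,0,0,0,-0.12,0],[0,0,0,0,0,-0.12,0],[0,0,0,0,0,-0.12,0],[0,0,0,0,0,-0.12,0],[0,0,0,0,0,-0.12,0],[0,4,0,0,0,0,0],[0,4,0,0,0,0,0],[0,4,0,0,0,0,0],[0,4,0,0,0,0,0]],
])

```text
time_s: 26.35
ee_pos: [0.495, 0.0786, 0.3496]
tool_rot: [-0.524, 0.852, -0.0, -0.0]
force: [0.5, -0.1, 0.3]
width: 0.0855
grip_force: 0.0
```

Emit:
apply_moves([
  [[0,4,-1,0,0,0,0],[0,4,-1,0,0,0,0],[0,0,0,0,0,0,0]],
])

```text
time_s: 26.65
ee_pos: [0.4764, -0.0038, 0.3504]
tool_rot: [-0.523, 0.852, -0.0, 0.0]
force: [0.3, -0.1, 0.3]
width: 0.0851
grip_force: 0.0
```

```bash
python3 - <<'E'
from h import *
st()
im,d,m=cap('wrist','w6.png')
for x in nets.trace('wrist','dowel0')[:8]:
    P,_,_=world(d,m,x['region']); print(round(x['score'],2),np.round(x['point']),np.round(np.median(P,0),3))
E
```

```text
t 26.65 q [ 0.407 -0.036 -0.201  0.    -1.405 -0.877] p [ 0.4764 -0.0038  0.3504] xang -2.041 zt [ 0.001 -0.    -1.   ] F [ 0.3 -0.1  0.3] M [ 0.1  -0.07  0.04] w 0.0851 g 0.0
0.91 [200.  77.] [ 0.496 -0.119  0.029]
0.84 [189.  97.] [ 0.524 -0.101  0.029]
0.75 [163. 146.] [ 0.589 -0.067  0.029]
0.73 [221. 133.] [ 0.506 -0.043  0.029]
0.69 [176. 136.] [ 0.565 -0.065  0.029]
0.64 [193. 140.] [ 0.547 -0.049  0.028]
```

View pics/w6.png

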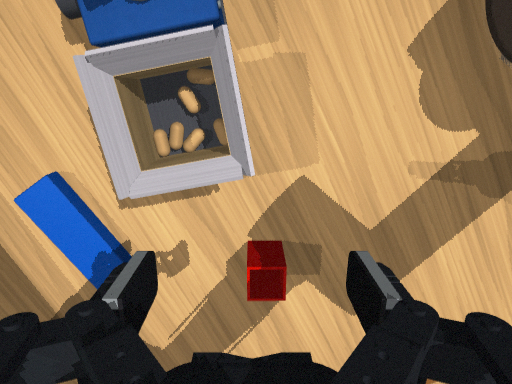

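All six dowels lie in the hopper, between pixels (163,146) and (221,133). The empty cup stands upright at (266,270).

```bash
python3 -c "
from h import *
print(ticket.job_done())"
```

```text
the job is handed in; nothing more can be done
None
```

The job is handed in: the selector went back to its anticlockwise stop and is now two clicks clockwise of it, all six dowels are in the hopper, the empty cup is upright on the bench, and the chisel, stone and mallet were not touched; no verdict came back.

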